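Turn the kiln down to its mark and hold the lid at its balance

ROBOT

A 6-joint arm with a two-finger parallel gripper is mounted at the origin on a cart in front of the work surface, level with it; the furniture and walls round the work are solid. World frame = base frame: x ahead of the robot, y to its left, z up, the work surface at z = 0. Lengths are in mm, angles in rad, forces in N, time in s.
With the tool pointing down it reaches from about 300 to 750 mm from the base axis. Payload 8.5 kg.
Tool frame: the origin (TCP) lies on the centre line of the jaws, within the pads' length; the fingertips stand 11 mm ahead of it and the grasp point (between the pads) lies 8 mm behind it; y points along the fingers, z is the direction in which the jaws open and shut, and the axes are right-handed (so a half turn about y gives the same grasp; the last joint's range is limited). The gripper opens to 85 mm and grips with 20 to 120 N. Pads are 22 mm wide; open, the fingers measure 114 mm over their backs; the gripper's body (76 mm by 85 mm) begins 54 mm behind the grasp point. The pads swing forward as they close: fully open they stand 13 mm farther back than shut.
Start: joints at [-1.347, 0.381, 1.297, -0, 1.464, -0.215], TCP at [233.661, -497.878, 242.322] pointing down, gripper open.
Joint ranges: [-3.11, 3.11], [-0.89, 2.33], [0.22, 2.48], [-1.42, 4.56], [0.17, 2.85], [-2.88, 2.88]. Speed limits (rad/s): [2.39, 2.39, 3.14, 3.14, 3.14, 3.14].

INTERFACE

Orientations are given as a 3x3 rotation matrix whose columns are the frame's x, y, z axes.
In Python, from rig import read_state, capture, camera_model, finish_job gives the robot as it stands.
- The arm moves only by the tool move_arm, never from a script. Its argument "deltas" is a list that holds one entry, the list of rows, each a list of 7 numbers: the shift along the tool's x, y, z in mm, then the turn, a rotation vector about the tool's x, y, z in rad, then the gripper's target within -1 to 1 (shut at 1, half-way at 0, fully open at -1). In form: [[[dx, dy, dz, ax, ay, az, fingers], ...]]. A call has 1 to 20 rows; each row shifts and turns the commanded pose from where the row before left it, along the tool's axes as they then stand; what a row does not reach is not made up. A row lasts 1/10 s, in which the tool goes at most 50 mm and 8.59 degrees, less where a joint would pass 70% of its speed; a pose out of reach is approached as far as the arm can. A call is refused whole if a number of a shift passes 50 or a number of a turn 0.15, either way. A call with a gripper value outside its range is refused whole. The fingers move at their own pace and stop on an object; "force" is the grip in N (left out, the last holds). Time passes only in rows, so rows that do not move let the fingers close. It gives the time, the measured TCP pose, the force and the opening at its end, in the units of the state.
- read_state(): the state, without advancing time (a new reading comes with each control period).
- capture(name): name is "scene" or "top"; returns (picture, depth): 400x640x3 uint8, blue, green, red; 400x640 float32, mm along the optical axis (not along the pixel's ray), 0 where there is no reading.
- camera_model(name): a dict with "fov_y" (degrees; the focal length in pixels is half the picture's height over the tangent of half this angle, whatever the lens; pixels are square), "cx", "cy" (the principal point, pixels), "R" (3x3) and "t" (3): a world point X has camera coordinates R X + t. Camera axes: x right, y down, z forward; pixel columns grow to the right and rows downward; lengths in mm; the calibration is good to about 2 mm. A picture is of the moment at which its call begins. camera_model takes no time and is no camera call.
- finish_job(): hands the job in, once; it reports no verdict.
The state is a dict: "time_s": time; "q": joint angles; "joint_vel": joint speeds; "joint_torque": joint torques, N m; "tcp_pos": TCP position; "ee_rot": TCP orientation; "contact_force": force on the tool from outside, world axes, zero at the start; "ft_torque": the same for the moment, N m; "finger_gap": finger opening in mm.
Only numpy, scipy, OpenCV 4.12 (cv2) and the standard library are available. Lean on these libraries where they do the work, as an engineer would, in place of code of your own. Each camera call takes 0.05 s, during which the arm holds its last target.

TASK

The silver cuff goes into the little kiln next. First, with the lid still shut, turn the heat knob down until its white pointer stands at the orange set marker on the dial, so that the element is not on full power when the kiln is open; leave the marker where it is. Then take the lid by the wooden bar in front and swing it up to its balance point, about 12 degrees short of upright, where the thick lid falls neither shut nor over backwards, and hold it still there: there is no stay, so finish with the bar gripped and the lid held, ready for me to load, without letting it drop or tip over the back and without disturbing the things beside the kiln.

Things in the scene. Friction and masses are not known exactly. Their poses are not given: they have to be found in the camera images.
- kiln: small top-loading bench kiln with its regulator housing, bolted down. Origin on the bench under the middle of the square jacket (160 x 150 mm, blue-grey, rim 105 mm above the bench); x axis from front to back towards the hinge, y axis left, z up. The dark regulator housing (136 x 93 mm, top 100 mm above the bench) stands on its right, 130 mm from the jacket's middle.
- heat_knob (a joint): black knob on top of the regulator housing, rad, 0 to 4.71, grows clockwise seen from above (more heat); 0 points 135 degrees anticlockwise from the kiln's x axis. Turns smoothly without clicks or spring, 0.03 N m of friction, and stays where it is left. It starts 0.5 to 1.45 rad clockwise of the marker.
- set_marker (a joint): orange set marker on the dial, rad, counted as heat_knob from the same zero: the knob stands at the marker when both are equal (within 0.12 rad). It differs from day to day and must not be shifted.
- pointer_point (a point): the point on the dial's circle, 38 mm from the knob's axis, at which the knob's white pointer points; it turns with the knob
- marker_point (a point): middle of the orange marker, 38 mm from the knob's axis, 2 mm above the housing; the marker is 10 x 11 mm with a nib 4 mm high
- knob_grip (a point): point on the knob's axis, 22 mm above the housing's top, in its grip: a bar 44 mm long (along the pointer), 12 mm thick, from 7 to 30 mm above the housing, on a round skirt of 48 mm diameter and 7 mm height. Its x axis runs along the pointer; z up.
- kiln_lid (a joint): opening angle of the lid, rad: 0 shut, 1.36 the balance point where its centre of mass is straight above the hinge, 1.57 upright, 2.0 fallen over against the back stop. Free hinge without stay or spring; below 1.36 it falls shut, above it falls backwards. Good within 0.09 rad of 1.36.
- lid_hinge (a point): middle of the lid's hinge axis, which lies level along the kiln's y axis, 89 mm behind the kiln's origin and 105 mm above the bench. The lid (0.5 kg, give or take, 164 x 154 x 36 mm) shuts on the rim at this height.
- lid_bar (a point): middle of the lid's handle bar: round brown wooden bar, 12 mm diameter, 104 mm long, parallel to the hinge axis, on two steel legs (96 mm clear between them). It lies 215 mm from the hinge axis towards the front and 18 mm above it with the lid shut (123 mm above the bench), with a gap of 37 mm between bar and lid edge; it moves with the lid on a circle of 215.8 mm about the hinge axis and may turn in the grip.
- slate: grey perforated soldering slate, 108 x 138 x 10 mm, on the bench in front of the kiln to the left; origin under its middle
- silver_cuff: hammered silver cuff, 54 x 59 x 22 mm, lying on the slate; origin under its middle
- tweezers: steel tweezers, 13 x 122 x 9 mm, lying along y on the slate; origin under its middle
- bench_block: steel bench block, 62 x 62 x 20 mm, on the bench behind the regulator; origin under its middle

How it is judged:
By the outcome, as a careful person would: the job done as asked, in the order asked, and still so for the second after the job is handed in, while the arm keeps its last pose, push and grip.
It also fails if it takes over 48 s, if anything falls off the work surface, if the arm or the gripper's body presses on something with over 40 N, if the wrist force passes 120 N, or if a joint passes its speed limit or range.

## Working session

There is one attempt and no reset: what is moved stays moved. The work goes in short steps, Python scripts to look and compute and a tool call to move; the robot and the scene stay as the last step left them, time stands still between calls to the robot, and variables do not carry over. Pictures are saved under pics/ and viewed, and the job is handed in when it is done.

Besides the shell and the picture viewer there is one more tool, called after ">>>" in YAML: its name, and indented under it one key for each argument. move_arm: Moves the arm, as the interface text tells. Its arguments: {"type":"object","properties":{"deltas":{"type":"array"},"force":{"type":"number"}},"required":["deltas"]}

```bash
mkdir -p pics; ls
python3 - <<'E'
from rig import *
import cv2,numpy as np
s=read_state();print({k:np.round(v,3).tolist() for k,v in s.items()})
for n in("scene","top"):
    m=camera_model(n);print(n,m)
    p,d=capture(n);cv2.imwrite(f"pics/{n}0.png",p);np.save(f"{n}_d.npy",d)
E
```

```text
pics
{'time_s': 0.0, 'q': [-1.347, 0.381, 1.298, -0.0, 1.464, -0.215], 'joint_vel': [-0.002, -0.0, -0.001, -0.001, 0.002, -0.001], 'joint_torque': [0.002, -44.844, -23.128, -0.0, 0.005, 0.0], 'tcp_pos': [233.594, -497.611, 241.691], 'ee_rot': [[-0.905, -0.0, 0.425], [-0.425, 0.001, -0.905], [-0.0, -1.0, -0.001]], 'contact_force': [0.6, 0.789, 0.224], 'ft_torque': [-0.03, 0.02, -0.03], 'finger_gap': 85.489}
scene {'fov_y': 54.338918821135934, 'cx': 325.68090410917927, 'cy': 205.45296039283377, 'R': array([[-0.53291742, -0.84614779,  0.0057387 ],
       [-0.36003916,  0.22061055, -0.90647824],
       [ 0.76574854, -0.4851442 , -0.42221354]]), 't': array([347.82510355, 304.4626638 , 486.14283758])}
top {'fov_y': 50.48784728392784, 'cx': 323.6586955439674, 'cy': 197.1129810482712, 'R': array([[-0.01172037, -0.99974137,  0.01948914],
       [-0.99786801,  0.01044252, -0.06442358],
       [ 0.0642034 , -0.02020266, -0.99773232]]), 't': array([ 45.56603132, 574.66634515, 949.60315276])}
```

View pics/scene0.png

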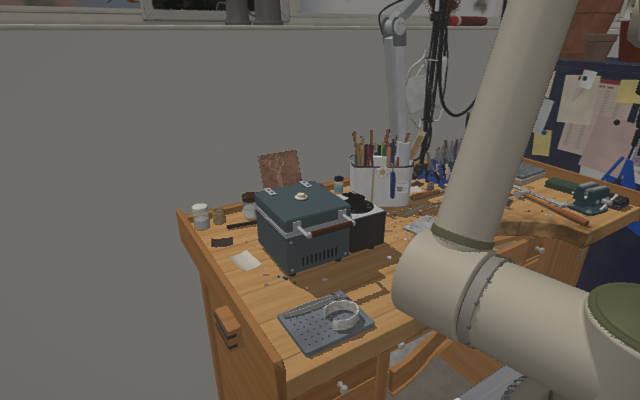

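View pics/top0.png

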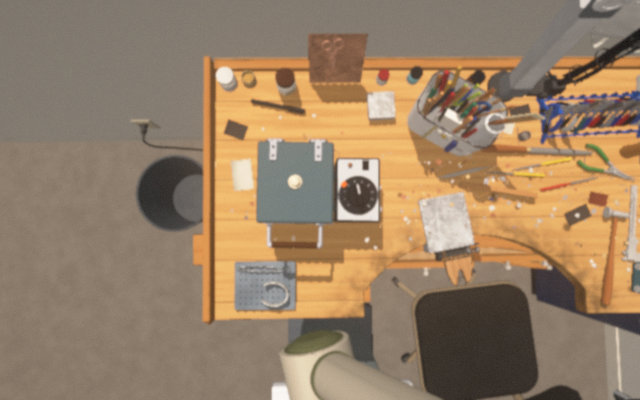

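Run:
```python
import cv2
p=cv2.imread("pics/top0.png");cv2.imwrite("pics/topc.png",cv2.resize(p[80:230,250:480],None,fx=3.4,fy=3.4,interpolation=cv2.INTER_CUBIC))
```

```text
(no output)
```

View pics/topc.png

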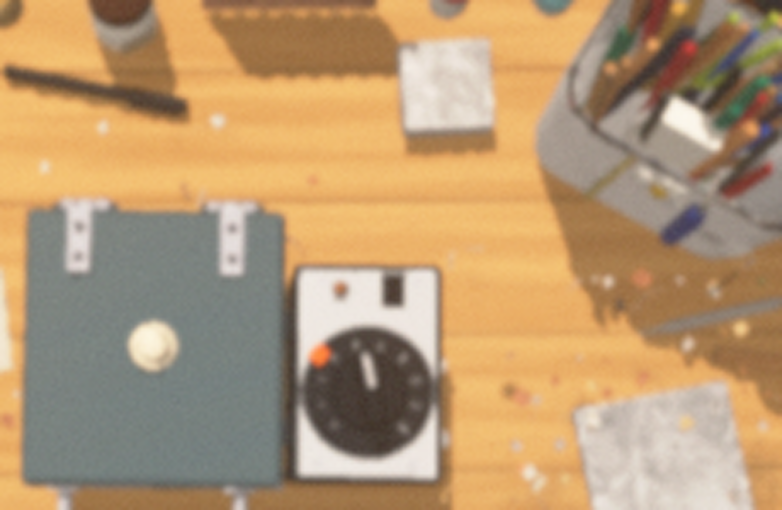

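Run:
```python
import cv2
p=cv2.imread("pics/top0.png");cv2.imwrite("pics/topk.png",cv2.resize(p[152:228,328:388],None,fx=7.8,fy=7.8,interpolation=cv2.INTER_CUBIC))
```

```text
(no output)
```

View pics/topk.png

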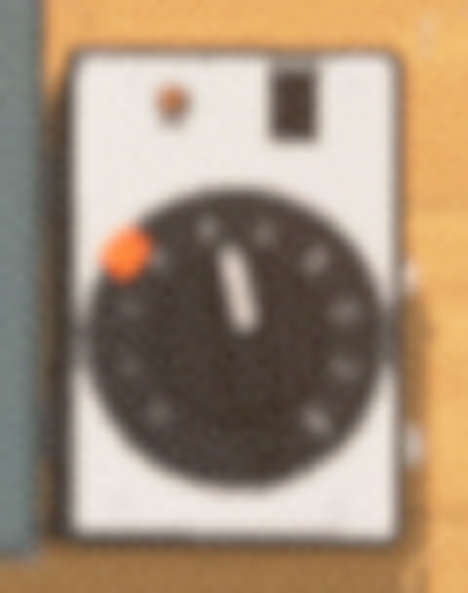

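```bash
cat > h.py <<'E'
import numpy as np,cv2
from rig import camera_model
def ray(n,u,v,z):
    m=camera_model(n);f=200/np.tan(np.radians(m["fov_y"]/2))
    R=np.array(m["R"]);t=np.array(m["t"]);d=R.T@np.array([(u-m["cx"])/f,(v-m["cy"])/f,1]);o=-R.T@t
    return o+d*(z-o[2])/d[2]
def proj(n,X):
    m=camera_model(n);f=200/np.tan(np.radians(m["fov_y"]/2))
    c=np.array(m["R"])@np.array(X,float)+m["t"];return np.array([f*c[0]/c[2]+m["cx"],f*c[1]/c[2]+m["cy"]])
E
python3 - <<'E'
from h import *
np.set_printoptions(precision=1,suppress=True)
k=lambda u,v,z:ray("top",328+(u+.5)/7.8-.5,152+(v+.5)/7.8-.5,z)
c=lambda u,v,z:ray("top",250+(u+.5)/3.4-.5,80+(v+.5)/3.4-.5,z)
for n,a in dict(dial=(240,338,100),mark=(127,253,104),ptip=(230,248,130),pin=(248,330,130),hTL=(76,52,100),hTR=(398,52,100),hBL=(72,538,100),hBR=(398,540,100)).items(): print(n,k(*a))
for n,a in dict(TL=(28,210),TR=(285,212),BR=(285,485),BL=(24,484)).items(): print(n,c(*a,141))
d=np.load("top_d.npy")
print(np.round(d[170:220:10,260:335:10]));print(np.round(d[170:220:8,340:380:6]))
# depth cloud
m=camera_model("top");f=200/np.tan(np.radians(m["fov_y"]/2))
v,u=np.mgrid[0:400,0:640];P=np.stack([(u-m["cx"])/f*d,(v-m["cy"])/f*d,d],-1)
W=(P-m["t"])@np.array(m["R"]);np.save("W.npy",W)
for n,sl in dict(lid=np.s_[145:218,262:330],hous=np.s_[162:218,338:378]).items():
    w=W[sl].reshape(-1,3);print(n,np.median(w,0))
lid=(W[...,2]>125)&(W[...,2]<150)&(u>240)&(u<340)&(v>130)&(v<235)
print(cv2.minAreaRect(W[lid][:,:2].astype(np.float32)))
bar=(W[...,2]>105)&(W[...,2]<135)&(u>262)&(u<330)&(v>236)&(v<255)
w=W[bar];print(len(w));print(cv2.minAreaRect(w[:,:2].astype(np.float32)),w[:,2].max(),np.median(w,0))
p=cv2.imread("pics/top0.png");cv2.imwrite("pics/topb.png",cv2.resize(p[210:260,255:335],None,fx=9,fy=9,interpolation=cv2.INTER_CUBIC))
E
```

```text
dial [573.8 -31.8 100. ]
mark [596.6  -1.5 104. ]
ptip [595.1 -26.5 130. ]
pin [573.7 -30.8 130. ]
hTL [651.4  11.2 100. ]
hTR [650.7 -75.8 100. ]
hBL [520.7  14.1 100. ]
hBR [519.2 -73.2 100. ]
TL [680.3 172.1 141. ]
TR [677.9  20.7 141. ]
BR [517.   22.8 141. ]
BL [519.3 174.7 141. ]
[[849. 845. 847. 850. 846. 849. 848. 851.]
 [842. 847. 843. 841. 841. 847. 849. 847.]
 [845. 846. 846. 845. 846. 848.   0. 847.]
 [846. 846. 844. 840. 844. 844. 846. 844.]
 [840. 841. 843. 843. 842. 843. 845. 843.]]
[[889. 890. 892. 890. 888. 890. 893.]
 [889. 889. 890. 890. 891. 888. 891.]
 [887. 888. 880. 859. 881. 887. 890.]
 [882. 886. 880. 858. 880. 888. 886.]
 [885. 891. 879. 857. 878. 887. 886.]
 [883. 885. 884. 885. 886. 885. 887.]
 [881. 885. 887. 884. 882. 883. 886.]]
lid [599.6  96.9 140.3]
hous [583.8 -28.4 100.9]
((588.0908203125, 99.41653442382812), (153.92105102539062, 188.51380920410156), 88.68008422851562)
368
((477.296142578125, 102.05216979980469), (108.54520416259766, 22.38124656677246), 89.31916809082031) 133.4995621631934 [473.2 102.  127.7]
```

View pics/topb.png

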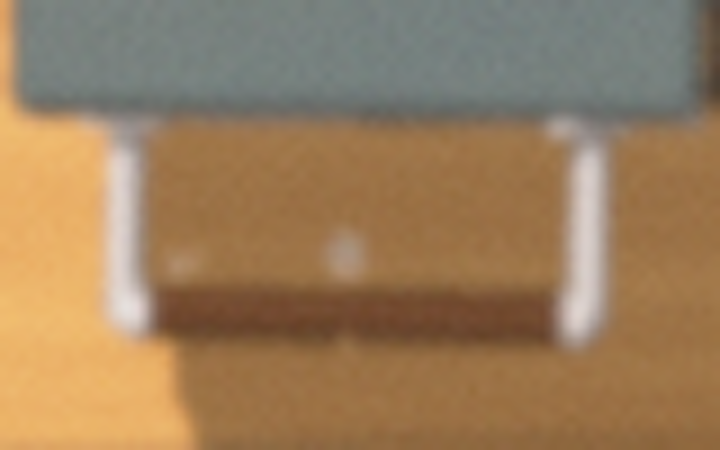

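The top view shows the kiln lid at pixels (258–334, 142–222). The knob is centred near (358, 195), with its pointer at about 12° from world x. The orange marker is near (344, 184), at about 53°. The bar runs along row 244, columns 270–320. The knob needs about 0.71 rad anticlockwise, so I'll move above it first.

>>> move_arm:
  deltas:
    - [[0, 0, 0, 0, 0.11, 0, 0.05], [0, 0, 0, 0, 0.11, 0, 0.05], [-27, 2.6, -23.8, 0, 0, 0, 0.05], [-27, 2.6, -23.8, 0, 0, 0, 0.05], [-27, 2.6, -23.8, 0, 0, 0, 0.05], [-27, 2.6, -23.8, 0, 0, 0, 0.05], [-27, 2.6, -23.8, 0, 0, 0, 0.05], [-27, 2.6, -23.8, 0, 0, 0, 0.05], [-27, 2.6, -23.8, 0, 0, 0, 0.05], [-27, 2.6, -23.8, 0, 0, 0, 0.05], [-27, 2.6, -23.8, 0, 0, 0, 0.05], [-27, 2.6, -23.8, 0, 0, 0, 0.05], [-27, 2.6, -23.8, 0, 0, 0, 0.05], [-27, 2.6, -23.8, 0, 0, 0, 0.05], [-27, 2.6, -23.8, 0, 0, 0, 0.05], [-27, 2.6, -23.8, 0, 0, 0, 0.05], [-27, 2.6, -23.8, 0, 0, 0, 0.05], [-27, 2.6, -23.8, 0, 0, 0, 0.05]]
  force: 25

```text
time_s: 1.9
tcp_pos: [573.3, -31.0, 200.3]
ee_rot: [[-0.976, -0.001, 0.217], [-0.217, 0.0, -0.976], [0.001, -1.0, -0.0]]
contact_force: [0.2, -0.6, 0.1]
finger_gap: 40.7
```

```bash
cat >> h.py <<'E'
from rig import read_state
def st():
    s=read_state();R=np.array(s["ee_rot"])
    print("t",s["time_s"],"tcp",np.round(s["tcp_pos"],1),"zang",np.round(np.degrees(np.arctan2(R[1,2],R[0,2])),2),"ydir",np.round(R[:,1],3),"F",np.round(s["contact_force"],1),"gap",round(float(s["finger_gap"]),1),"q",np.round(s["q"],2))
    return np.array(s["tcp_pos"]),R
def to(X):
    p,R=st();print("tool shift",np.round(R.T@(np.array(X)-p),1))
E
python3 -c "
from h import *
to([573.9,-31.7,122])"
```

```text
t 1.9 tcp [573.3 -31.  200.3] zang -77.46 ydir [-0.001  0.    -1.   ] F [ 0.2 -0.6  0.1] gap 40.7 q [-0.26  0.46  1.3  -0.    1.39  1.09]
tool shift [-0.5 78.3  0.9]
```

>>> move_arm:
  deltas:
    - [[-0.5, 15, 0.9, 0, 0, 0, 0.05], [0, 20, 0, 0, 0, 0, 0.05], [0, 20, 0, 0, 0, 0, 0.05], [0, 10, 0, 0, 0, 0, 0.05], [0, 8, 0, 0, 0, 0, 0.05], [0, 4, 0, 0, 0, 0, 0.05], [0, 0, 0, 0, 0, 0, 0.05]]

```text
time_s: 2.6
tcp_pos: [573.4, -33.3, 123.7]
ee_rot: [[-0.976, -0.0, 0.217], [-0.217, 0.0, -0.976], [0.0, -1.0, -0.0]]
contact_force: [-1.1, -0.5, -0.6]
finger_gap: 40.5
```

Run:
```python
from h import *
from rig import capture
st()
p,_=capture("scene");cv2.imwrite("pics/s1.png",cv2.resize(p[130:260,230:410],None,fx=4,fy=4,interpolation=cv2.INTER_CUBIC))
p,_=capture("top");cv2.imwrite("pics/t1.png",cv2.resize(p[130:260,250:410],None,fx=4,fy=4,interpolation=cv2.INTER_CUBIC))
```

```text
t 2.6 tcp [573.4 -33.3 123.7] zang -77.48 ydir [-0.  0. -1.] F [-1.1 -0.5 -0.6] gap 40.5 q [-0.26  0.53  1.41  0.    1.2   1.09]
```

View pics/s1.png

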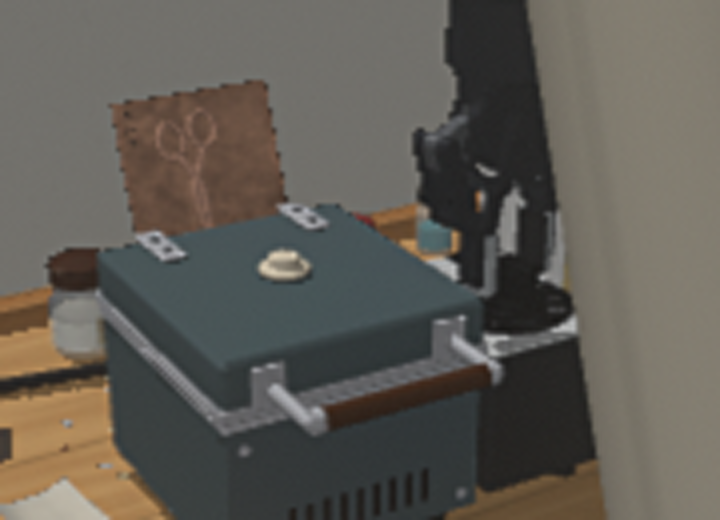

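View pics/t1.png

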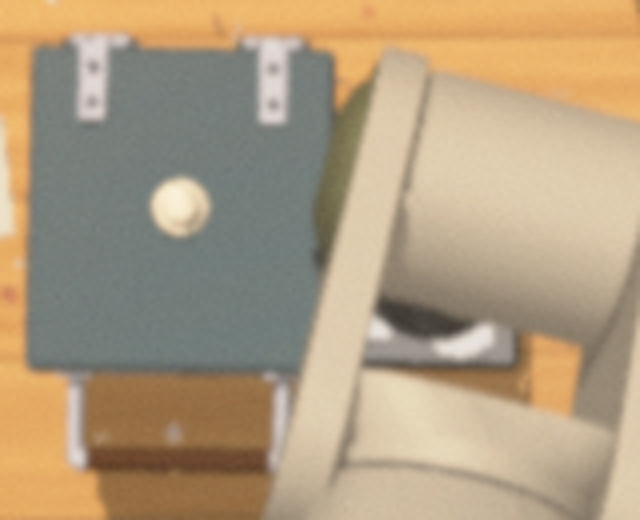

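The scene view shows the fingers standing on both sides of the knob, at about crop (510, 290). I'll close on the grip bar.

>>> move_arm:
  deltas:
    - [[0, 0, 0, 0, 0, 0, 0.4], [0, 0, 0, 0, 0, 0, 0.6], [0, 0, 0, 0, 0, 0, 0.8], [0, 0, 0, 0, 0, 0, 0.9], [0, 0, 0, 0, 0, 0, 0.9], [0, 0, 0, 0, 0, 0, 0.9]]
  force: 25

```text
time_s: 3.3
tcp_pos: [573.3, -32.3, 124.3]
ee_rot: [[-0.976, 0.0, 0.217], [-0.217, 0.001, -0.976], [-0.001, -1.0, -0.001]]
contact_force: [-2.0, 5.3, 4.2]
finger_gap: 11.6
```

```bash
python3 -c "
from h import *
st()"
```

```text
t 3.3 tcp [573.3 -32.3 124.3] zang -77.45 ydir [ 0.     0.001 -1.   ] F [-2.   5.3  4.2] gap 11.6 q [-0.26  0.53  1.41  0.    1.2   1.09]
```

Run:
```python
from h import *
p=cv2.imread("pics/top0.png").astype(float)
b,g,r=p[...,0],p[...,1],p[...,2]
w=np.clip(r-b-100,0,None)*((r-g)>70)
roi=np.zeros_like(w);roi[178:190,339:350]=w[178:190,339:350]
v,u=np.mgrid[0:400,0:640];s=roi.sum();c=((u*roi).sum()/s,(v*roi).sum()/s);print(c,s)
for z in(100,102,104):
  X=ray("top",*c,z)
  for ax in((573.8,-31.8),(573.3,-32.3)): d=X[:2]-ax;print(z,np.degrees(np.arctan2(d[1],d[0])),np.hypot(*d))
```

```text
(np.float64(343.7877169559413), np.float64(184.130173564753)) 1498.0
100 52.848100671140905 37.85761322627038
100 52.70462635448823 38.5582178212849
102 53.20144975841342 37.852877825403226
102 53.05153819368286 38.55288472083732
104 53.55487381915939 37.849582418290154
104 53.39853329937786 38.548965331662345
```

>>> move_arm:
  deltas:
    - [[0, 0, 0, 0, -0.09, 0, 0.9], [0, 0, 0, 0, -0.09, 0, 0.9], [0, 0, 0, 0, -0.09, 0, 0.9], [0, 0, 0, 0, -0.09, 0, 0.9]]

```text
time_s: 3.7
tcp_pos: [573.3, -32.3, 124.3]
ee_rot: [[-0.835, 0.0, 0.55], [-0.55, 0.001, -0.835], [-0.001, -1.0, -0.001]]
contact_force: [-3.1, 4.9, 5.1]
finger_gap: 11.5
```

```bash
python3 -c "
from h import *
st()"
```

```text
t 3.7 tcp [573.3 -32.3 124.3] zang -56.61 ydir [ 0.     0.001 -1.   ] F [-3.1  4.9  5.1] gap 11.5 q [-0.26  0.53  1.41  0.    1.2   0.72]
```

>>> move_arm:
  deltas:
    - [[0, 0, 0, 0, -0.09, 0, 0.9], [0, 0, 0, 0, -0.09, 0, 0.9], [0, 0, 0, 0, -0.09, 0, 0.9], [0, 0, 0, 0, -0.073, 0, 0.9], [0, 0, 0, 0, 0, 0, 0.9], [0, 0, 0, 0, 0, 0, 0.9]]

```text
time_s: 4.3
tcp_pos: [573.3, -32.2, 124.3]
ee_rot: [[-0.604, 0.0, 0.797], [-0.797, 0.001, -0.604], [-0.001, -1.0, -0.001]]
contact_force: [-1.8, 4.7, 5.0]
finger_gap: 11.3
```

```bash
python3 -c "
from h import *
st()"
```

```text
t 4.3 tcp [573.3 -32.2 124.3] zang -37.16 ydir [ 0.     0.001 -1.   ] F [-1.8  4.7  5. ] gap 11.3 q [-0.26  0.53  1.41  0.    1.2   0.39]
```

>>> move_arm:
  deltas:
    - [[0, 0, 0, 0, 0, 0, 0.5], [0, 0, 0, 0, 0, 0, 0.05], [0, 0, 0, 0, 0, 0, 0.05], [0, 0, 0, 0, 0, 0, 0.05], [0, -10, 0, 0, 0, 0, 0.05], [0, -20, 0, 0, 0, 0, 0.05], [0, -30, 0, 0, 0, 0, 0.05], [0, -30, 0, 0, 0, 0, 0.05], [0, 0, 0, 0, -0.13, 0, 0.05], [0, 0, 0, 0, -0.13, 0, 0.05], [0, 0, 0, 0, -0.13, 0, 0.05], [0, 0, 0, 0, -0.13, 0, 0.05], [0, 0, 0, 0, -0.11, 0, 0.05], [0, 0, 0, 0, 0, 0, 0.05]]

```text
time_s: 5.7
tcp_pos: [573.4, -33.2, 214.5]
ee_rot: [[-0.018, 0.001, 1.0], [-1.0, -0.0, -0.018], [0.0, -1.0, 0.001]]
contact_force: [0.1, 0.3, -0.0]
finger_gap: 40.5
```

```bash
python3 -c "
from h import *
b=ray('top',294,244.2,123);print(b);print(ray('top',255+135.5/9-.5,244.2,123),ray('top',255+585.5/9-.5,244.2,123))
to([473.6,b[1],204])"
```

```text
[473.88160159 102.23449916 123.        ]
[474.50222645 151.40409189 123.        ] [473.23128347  50.71242983 123.        ]
t 5.7 tcp [573.4 -33.2 214.5] zang -1.04 ydir [ 0.001 -0.    -1.   ] F [ 0.1  0.3 -0. ] gap 40.5 q [-0.26  0.44  1.28 -0.    1.42 -0.25]
tool shift [-133.6   10.4 -102.3]
```

>>> move_arm:
  deltas:
    - [[-22.3, 0, -17, 0, 0, 0, 0.05], [-22.3, 0, -17, 0, 0, 0, 0.05], [-22.3, 0, -17, 0, 0, 0, 0.05], [-22.3, 0, -17, 0, 0, 0, 0.05], [-22.3, 0, -17, 0, 0, 0, 0.05], [-22.3, 0, -17, 0, 0, 0, 0.05], [0, 0, 0, 0, 0, 0, 0.05], [0, 0, 0, 0, 0, 0, 0.05]]

```text
time_s: 6.5
tcp_pos: [474.1, 102.6, 214.3]
ee_rot: [[-0.02, 0.001, 1.0], [-1.0, -0.0, -0.02], [0.0, -1.0, 0.001]]
contact_force: [0.3, 0.2, 0.3]
finger_gap: 40.5
```

Run:
```python
from h import *
from rig import capture
to([473.8,101,115])
p,_=capture("top");cv2.imwrite("pics/t2full.png",p);cv2.imwrite("pics/t2.png",cv2.resize(p[152:228,328:388],None,fx=7.8,fy=7.8,interpolation=cv2.INTER_CUBIC))
p,_=capture("scene");cv2.imwrite("pics/s2.png",cv2.resize(p[130:260,230:410],None,fx=4,fy=4,interpolation=cv2.INTER_CUBIC))
```

```text
t 6.5 tcp [474.1 102.6 214.3] zang -1.15 ydir [ 0.001 -0.    -1.   ] F [0.3 0.2 0.3] gap 40.5 q [-0.03  0.29  1.52 -0.    1.33 -0.01]
tool shift [ 1.6 99.3 -0.4]
```

View pics/t2.png

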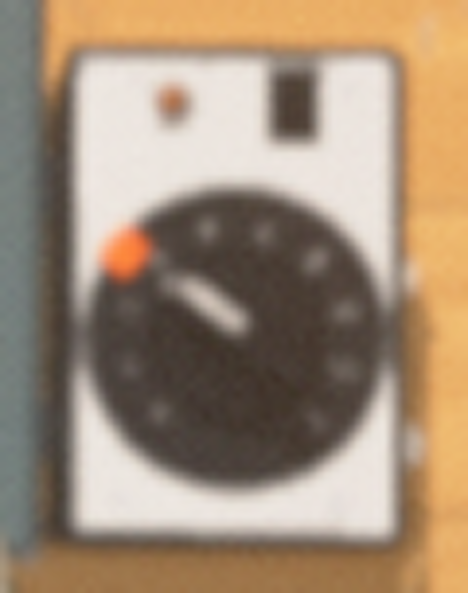

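View pics/s2.png

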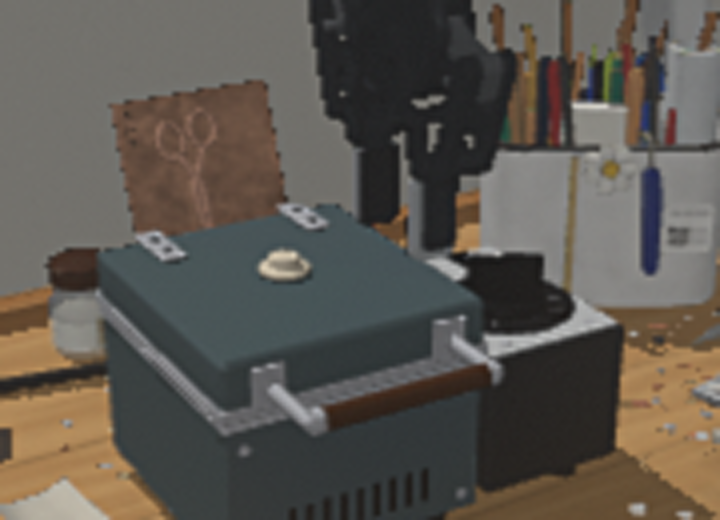

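Run:
```python
from h import *
k=lambda u,v,z:ray("top",328+(u+.5)/7.8-.5,152+(v+.5)/7.8-.5,z)
a=k(172,280,130);b=k(245,325,130)
for o in(b[:2],(573.8,-31.8),(573.3,-32.3)):
  d=a[:2]-o;print(np.degrees(np.arctan2(d[1],d[0])))
print(a,b)
for X in([474,102,123],[474,102,203],[474,151,123],[474,51,123]): q=proj("scene",X);print(q,(q-[230,130])*4)
```

```text
57.62971015274072
57.36776648137474
57.021547554614784
[586.94292143 -11.27443649 130.        ] [575.05108938 -30.03446037 130.        ]
[330.69502908 228.80604118] [402.78011632 395.22416473]
[331.18284421 190.32898309] [404.73137683 241.31593235]
[308.54205384 235.39163925] [314.16821537 421.56655701]
[352.30404865 222.38214931] [489.21619462 369.52859724]
```

Run:
```python
from h import *
for n in("top0","t2full"):
  p=cv2.imread(f"pics/{n}.png").astype(float);g=p.min(2)
  print(np.round(g[180:200,345:364]).astype(int))
  roi=np.zeros_like(g);roi[183:196,347:362]=np.clip(g[183:196,347:362]-85,0,None)
  _,lab=cv2.connectedComponents((roi>0).astype(np.uint8));st=max(range(1,lab.max()+1),key=lambda i:roi[lab==i].sum())
  w=roi[lab==st];v,u=np.nonzero(lab==st)
  P=np.array([ray("top",a,b,130)[:2] for a,b in zip(u,v)])
  m=(P*w[:,None]).sum(0)/w.sum();C=((P-m).T*w)@(P-m);e=np.linalg.eigh(C)[1][:,1];e*=np.sign(e[0])
  print(n,"cent",m,"pca",np.degrees(np.arctan2(e[1],e[0])),[np.degrees(np.arctan2(*(m-o)[::-1])) for o in np.array([(573.8,-31.8),(573.3,-32.3),(573.3,-31.3)])])
```

```text
[[149 114  85  70  59  63  62  62  80  94  87  69  61  62  66  66  78  76
   68]
 [105  79  64  63  63  61  61  66  87 106  93  74  63  57  63  74  90  88
   72]
 [ 72  61  62  60  60  63  65  62  77  91  83  75  72  66  62  75  90  87
   71]
 [ 64  65  69  74  67  63  58  60  66  72  74  92 101  90  69  67  77  74
   67]
 [ 64  70  85  89  78  65  58  59  60  57  77 118 138 124  89  60  60  57
   59]
 [ 58  71  90  96  76  65  56  54  52  54  76 132 167 156 108  66  52  52
   52]
 [ 60  64  75  81  72  63  54  48  55  51  68 125 175 177 128  75  56  56
   56]
 [ 58  59  63  66  63  57  52  54  51  49  62 116 173 179 141  82  59  47
   54]
 [ 56  63  56  55  56  55  52  57  49  53  58 101 152 181 151  96  64  54
   55]
 [ 64  62  60  55  50  54  58  54  54  49  52  88 142 178 159 108  67  52
   49]
 [ 69  63  58  54  56  54  59  56  54  50  52  75 131 173 166 117  71  53
   51]
 [ 79  68  57  51  51  50  54  55  52  46  45  68 119 167 172 130  81  52
   55]
 [ 70  61  56  51  52  54  53  55  54  53  47  65 103 155 171 131  79  51
   57]
 [ 62  58  52  51  52  53  56  53  52  51  50  
[... 1752 characters left out ...]
 49  47  52  53  72 100 134 153 150 113  74  55  52
   52]
 [ 59  60  47  49  51  53  46  40  50  46  63  90 109 113  93  63  55  48
   52]
 [ 58  59  50  48  52  50  49  44  42  43  45  56  68  71  66  53  52  52
   50]
 [ 57  55  50  50  54  51  53  52  47  43  42  47  44  55  54  54  51  52
   48]
 [ 65  56  53  51  52  50  52  48  44  47  46  45  48  43  47  50  54  52
   54]
 [ 69  60  55  49  54  54  51  52  47  49  50  44  46  46  47  48  53  52
   52]
 [ 78  62  55  54  48  52  54  51  47  51  50  47  47  43  41  45  49  44
   51]]
t2full cent [580.87434068 -21.12123962] pca 54.64677019380148 [np.float64(56.47678739352681), np.float64(55.8797937767643), np.float64(53.34588690013204)]
```

The knob pointer now reads about 53–55° against the marker's 53°, and the marker hasn't moved, so it is within tolerance. Next I'll descend onto the bar.

>>> move_arm:
  deltas:
    - [[1, 20, -0.2, 0, 0, 0, 0.05], [0.6, 20, 0, 0, 0, 0, 0.05], [0, 20, 0, 0, 0, 0, 0.05], [0, 15, 0, 0, 0, 0, 0.05], [0, 12, 0, 0, 0, 0, 0.05], [0, 8, 0, 0, 0, 0, 0.05], [0, 4, 0, 0, 0, 0, 0.05], [0, 0, 0, 0, 0, 0, 0.05]]

```text
time_s: 7.4
tcp_pos: [473.9, 100.7, 114.5]
ee_rot: [[-0.02, -0.0, 1.0], [-1.0, 0.0, -0.02], [-0.0, -1.0, -0.0]]
contact_force: [0.0, -0.7, 0.1]
finger_gap: 40.4
```

Run:
```python
from h import *
from rig import capture
st()
p,_=capture("scene");cv2.imwrite("pics/s3.png",cv2.resize(p[130:260,230:410],None,fx=4,fy=4,interpolation=cv2.INTER_CUBIC))
```

```text
t 7.4 tcp [473.9 100.7 114.5] zang -1.13 ydir [-0.  0. -1.] F [ 0.  -0.7  0.1] gap 40.4 q [-0.04  0.41  1.67 -0.    1.06 -0.02]
```

View pics/s3.png

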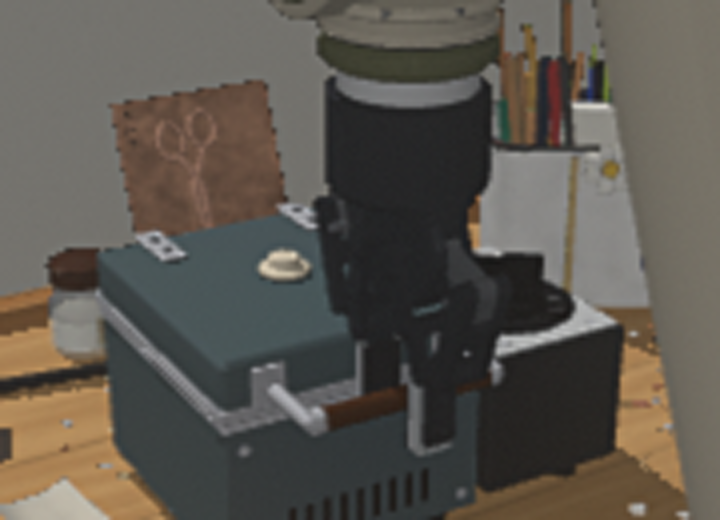

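The scene view shows the fingers straddling the bar at crop (400, 400), one in front and one in the gap. Closing now.

>>> move_arm:
  deltas:
    - [[0, 0, 0, 0, 0, 0, 0.4], [0, 0, 0, 0, 0, 0, 0.6], [0, 0, 0, 0, 0, 0, 0.8], [0, 0, 0, 0, 0, 0, 1], [0, 0, 0, 0, 0, 0, 1], [0, 0, 0, 0, 0, 0, 1]]
  force: 50

```text
time_s: 8.05
tcp_pos: [472.6, 101.0, 115.2]
ee_rot: [[-0.019, -0.002, 1.0], [-1.0, -0.0, -0.019], [0.0, -1.0, -0.002]]
contact_force: [-6.4, -0.5, 6.5]
finger_gap: 10.2
```

```bash
python3 -c "
from h import *
p,R=st()
c=np.array([p[0],p[2]+8]);print('bar',c)
# arc in world: hinge relative to bar (215,-18)
h=np.array([0,0])+[215,-18]
a0=np.arctan2(18,-215)
prev=np.zeros(2)
for t in np.arange(0,1.361,0.085):
  a=a0-t;b=h+215.8*np.array([np.cos(a),np.sin(a)]);print(round(t,3),np.round(b,1),np.round(b-prev,1));prev=b
"
```

```text
t 8.05 tcp [472.6 101.  115.2] zang -1.08 ydir [-0.002 -0.    -1.   ] F [-6.4 -0.5  6.5] gap 10.2 q [-0.03  0.41  1.67 -0.    1.06 -0.02]
bar [472.64885182 123.16489588]
0.0 [-0.  0.] [-0.  0.]
0.085 [ 2.3 18.2] [ 2.3 18.2]
0.17 [ 6.1 36.1] [ 3.8 17.9]
0.255 [11.4 53.7] [ 5.3 17.5]
0.34 [18.3 70.7] [ 6.8 17. ]
0.425 [26.5 87.1] [ 8.2 16.4]
0.51 [ 36.1 102.7] [ 9.6 15.6]
0.595 [ 47.  117.4] [10.9 14.8]
0.68 [ 59.1 131.2] [12.1 13.8]
0.765 [ 72.3 143.9] [13.2 12.7]
0.85 [ 86.6 155.4] [14.3 11.5]
0.935 [101.8 165.7] [15.2 10.3]
1.02 [117.8 174.7] [16.   8.9]
1.105 [134.5 182.2] [16.7  7.6]
1.19 [151.8 188.3] [17.3  6.1]
1.275 [169.5 193. ] [17.7  4.6]
1.36 [187.6 196.1] [18.1  3.1]
```

>>> move_arm:
  deltas:
    - [[0, -4.5, 0.5, 0, 0, 0, 1], [0, -9.1, 1.2, 0, 0, 0, 1], [0, -9, 1.7, 0, 0, 0, 1], [0, -9, 2, 0, 0, 0, 1], [0, -8.9, 2.5, 0, 0, 0, 1], [0, -8.8, 2.7, 0, 0, 0, 1], [0, -4.4, 1.4, 0, 0, 0, 1], [0, 0, 0, 0, 0, 0, 1]]

```text
time_s: 8.85
tcp_pos: [483.7, 100.7, 169.1]
ee_rot: [[-0.019, -0.005, 1.0], [-1.0, -0.0, -0.019], [0.001, -1.0, -0.005]]
contact_force: [-12.6, -1.3, 1.4]
finger_gap: 10.4
```

```bash
cat >> h.py <<'E'
def lid():
    p,R=st();b=p-8*R[:,1]; d=b-np.array([472.6+215,101,123.2-18]);d[1]=0
    a=np.arctan2(d[2],-d[0]);print("r",np.hypot(d[0],d[2]),"lid angle",a-np.arctan2(18,215))
E
python3 - <<'E'
from h import *
from rig import capture
lid()
p,_=capture("scene");cv2.imwrite("pics/s4.png",cv2.resize(p[110:260,210:410],None,fx=3.8,fy=3.8,interpolation=cv2.INTER_CUBIC))
E
```

```text
t 8.85 tcp [483.7 100.7 169.1] zang -1.07 ydir [-0.005 -0.    -1.   ] F [-12.6  -1.3   1.4] gap 10.4 q [-0.03  0.36  1.57 -0.    1.22 -0.02]
r 216.10644283806516 lid angle 0.2554098892673518
```

View pics/s4.png

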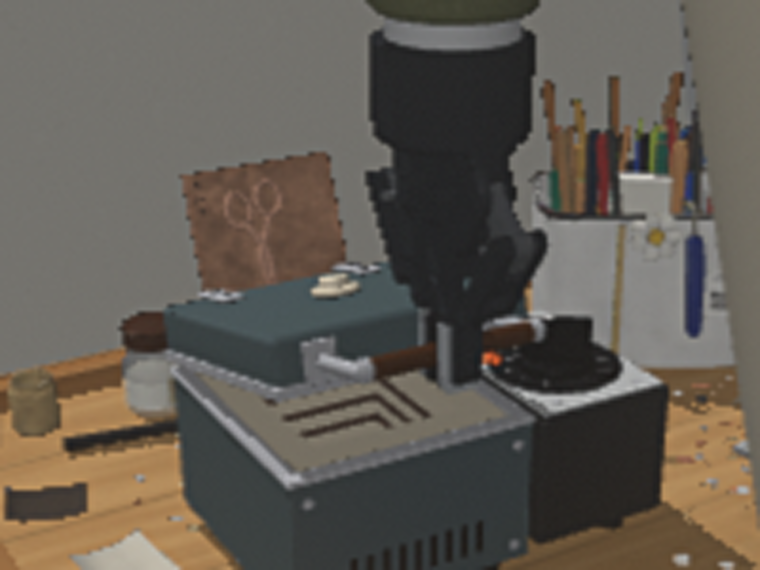

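The lid is lifting cleanly in the grip, at about 0.255 rad. Continuing the arc.

>>> move_arm:
  deltas:
    - [[0, -4, 0.6, 0, 0, 0, 1], [0, -8.7, 2.6, 0, 0, 0, 1], [0, -8.5, 3.4, 0, 0, 0, 1], [0, -8.3, 3.9, 0, 0, 0, 1], [0, -8.1, 4.3, 0, 0, 0, 1], [0, -7.9, 4.6, 0, 0, 0, 1], [0, -7.7, 5, 0, 0, 0, 1], [0, -7.5, 5.3, 0, 0, 0, 1], [0, -7.3, 5.6, 0, 0, 0, 1], [0, -7, 5.9, 0, 0, 0, 1], [0, -6.8, 6.2, 0, 0, 0, 1], [0, -6.5, 6.5, 0, 0, 0, 1], [0, -6.2, 6.7, 0, 0, 0, 1], [0, -5.9, 7, 0, 0, 0, 1], [0, -1.5, 2, 0, 0, 0, 1], [0, 0, 0, 0, 0, 0, 1]]

```text
time_s: 10.5
tcp_pos: [555.8, 98.9, 272.6]
ee_rot: [[-0.019, 0.002, 1.0], [-1.0, -0.001, -0.019], [0.001, -1.0, 0.002]]
contact_force: [-7.3, -4.4, 4.2]
finger_gap: 9.9
```

Run:
```python
from h import *
from rig import capture
lid()
p,_=capture("scene");cv2.imwrite("pics/s5.png",cv2.resize(p[80:260,210:410],None,fx=3.3,fy=3.3,interpolation=cv2.INTER_CUBIC))
```

```text
t 10.5 tcp [555.8  98.9 272.6] zang -1.11 ydir [ 0.002 -0.001 -1.   ] F [-7.3 -4.4  4.2] gap 9.9 q [-0.03  0.39  1.2  -0.    1.55 -0.01]
r 219.38980109242672 lid angle 0.8425594475081719
```

View pics/s5.png

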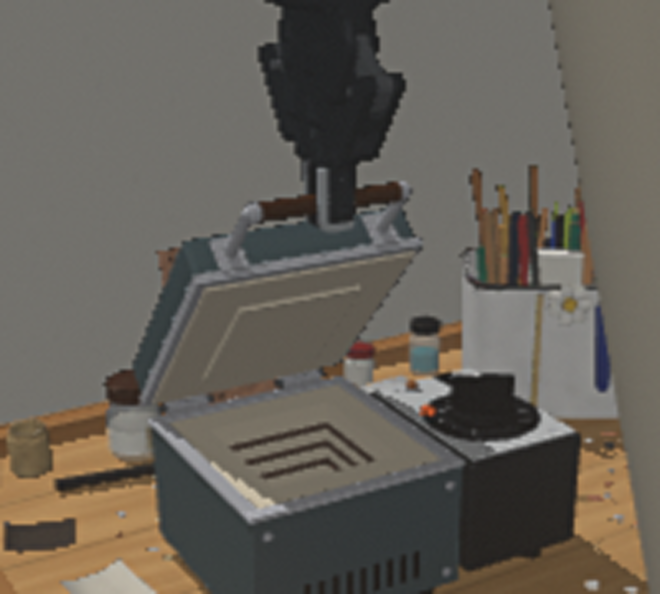

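>>> move_arm:
  deltas:
    - [[0, -2.5, 5, 0, 0, 0, 1], [0, -4.2, 7.3, 0, 0, 0, 1], [0, -4.2, 7.5, 0, 0, 0, 1], [0, -4.2, 7.7, 0, 0, 0, 1], [0, -4, 7.9, 0, 0, 0, 1], [0, -3.6, 8.1, 0, 0, 0, 1], [0, -3.2, 8.3, 0, 0, 0, 1], [0, -2.8, 8.4, 0, 0, 0, 1], [0, -2.4, 8.5, 0, 0, 0, 1], [0, -1, 3, 0, 0, 0, 1], [0, 0, 0, 0, 0, 0, 1]]

```text
time_s: 11.65
tcp_pos: [628.2, 97.1, 306.9]
ee_rot: [[-0.02, 0.008, 1.0], [-1.0, -0.002, -0.02], [0.002, -1.0, 0.008]]
contact_force: [-5.2, -5.0, 12.3]
finger_gap: 10.2
```

Run:
```python
from h import *
lid()
```

```text
t 11.65 tcp [628.2  97.1 306.9] zang -1.16 ydir [ 0.008 -0.002 -1.   ] F [-5.2 -5.  12.3] gap 10.2 q [-0.03  0.51  0.91 -0.    1.72 -0.01]
r 217.91831862827365 lid angle 1.2109776951442608
```

>>> move_arm:
  deltas:
    - [[0, -1.2, 5, 0, 0, 0, 1], [0, -1.2, 7, 0, 0, 0, 1], [0, -1, 7, 0, 0, 0, 1], [0, -0.8, 6, 0, 0, 0, 1], [0, -0.3, 4, 0, 0, 0, 1], [0, 0, 0, 0, 0, 0, 1], [0, 0, 0, 0, 0, 0, 1]]

```text
time_s: 12.35
tcp_pos: [657.4, 96.3, 312.2]
ee_rot: [[-0.021, 0.011, 1.0], [-1.0, -0.002, -0.02], [0.002, -1.0, 0.011]]
contact_force: [-2.5, -5.4, 14.5]
finger_gap: 10.0
```

Run:
```python
from h import *
from rig import capture
lid()
p,d=capture("scene");np.save("sd.npy",d);cv2.imwrite("pics/s6f.png",p);cv2.imwrite("pics/s6.png",cv2.resize(p[80:260,210:410],None,fx=3.3,fy=3.3,interpolation=cv2.INTER_CUBIC))
p,d=capture("top");cv2.imwrite("pics/t6.png",cv2.resize(p[50:330,200:480],None,fx=2,fy=2))
```

```text
t 12.35 tcp [657.4  96.3 312.2] zang -1.17 ydir [ 0.011 -0.002 -1.   ] F [-2.5 -5.4 14.5] gap 10.0 q [-0.03  0.56  0.79 -0.    1.78 -0.01]
r 217.08357149355774 lid angle 1.347111847156355
```

View pics/s6.png

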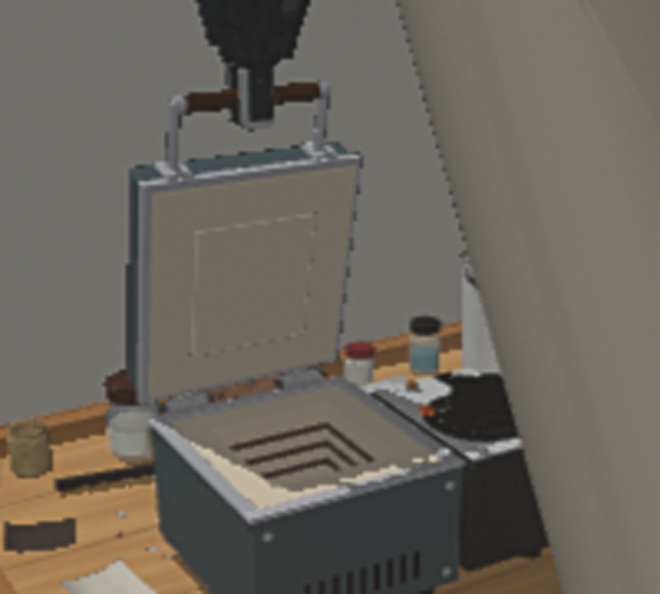

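View pics/t6.png

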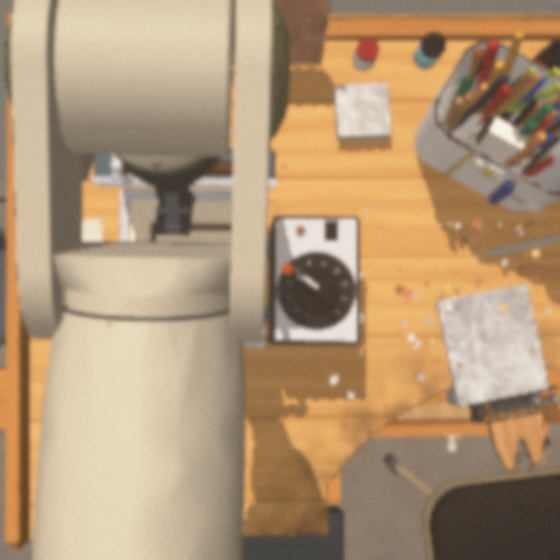

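>>> move_arm:
  deltas:
    - [[0, -0.5, 1.5, 0, 0, 0, 1], [0, -0.5, 1, 0, 0, 0, 1], [0, 0, 0, 0, 0, 0, 1], [0, 0, 0, 0, 0, 0, 1], [0, 0, 0, 0, 0, 0, 1]]

```text
time_s: 12.95
tcp_pos: [659.6, 96.3, 312.5]
ee_rot: [[-0.021, 0.009, 1.0], [-1.0, -0.002, -0.021], [0.002, -1.0, 0.009]]
contact_force: [-2.6, -5.8, 12.2]
finger_gap: 9.9
```

Run:
```python
from h import *
from rig import capture
lid()
p,d=capture("scene");cv2.imwrite("pics/s7.png",p)
m=camera_model("scene");f=200/np.tan(np.radians(m["fov_y"]/2))
v,u=np.mgrid[0:400,0:640];W=(np.stack([(u-m["cx"])/f*d,(v-m["cy"])/f*d,d],-1)-m["t"])@np.array(m["R"])
# inner face region crop(160..345,190..370)/3.3+(210,80)
w=W[142:186,262:308].reshape(-1,3);w=w[np.isfinite(w).all(1)]
for _ in range(3):
  c=w.mean(0);n=np.linalg.svd(w-c)[2][2];r=(w-c)@n;w=w[abs(r)<2.5*r.std()]
n*=-np.sign(n[0]);print("normal",n,c,len(w),r.std(),"lid angle",np.arctan2(-n[0],-n[2]))
s=read_state();print(np.abs(s["joint_vel"]).max())
```

```text
t 12.95 tcp [659.6  96.3 312.5] zang -1.17 ydir [ 0.009 -0.002 -1.   ] F [-2.6 -5.8 12.2] gap 9.9 q [-0.03  0.57  0.78 -0.    1.78 -0.01]
r 217.10787096384146 lid angle 1.3576272820219357
normal [-0.97796323  0.02688823 -0.20703852] [666.81699341  99.72762623 197.33704803] 2001 1.809087249365342 lid angle 1.3621728655618888
0.001530233978617913
```

View pics/s7.png

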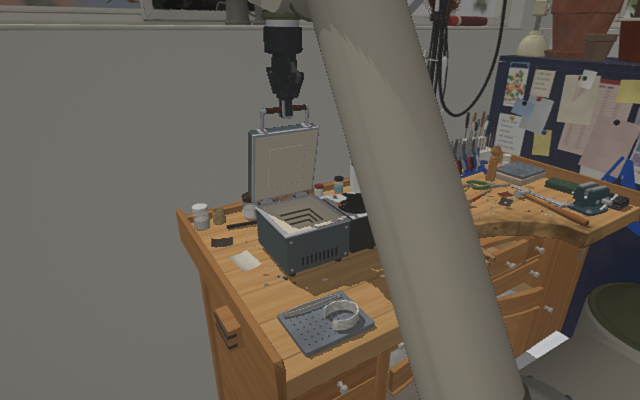

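The lid is at 1.358 rad by kinematics and 1.362 rad by a depth plane fit. The bar is gripped, the arm is still, and the slate, cuff and tweezers are where they were. Handing in.

```bash
python3 -c "
from rig import finish_job
print(finish_job())"
```

```text
the job is handed in; nothing more can be done
None
```

The knob is turned down to the orange marker, and the lid is open at its balance point with the bar held in the gripper. I handed the job in at about 13 s of the 48 s allowed.

- **Knob:** With the lid shut, I turned the knob about 0.70 rad anticlockwise and let go. Afterwards the gripper's final angle gave the pointer as 52.8°. A line fit in the top image gave 54.6°, and a rough hand reading gave about 57°. The marker is at about 53° and did not move. The readings disagree by up to 4° (0.07 rad), which is still inside the 0.12 rad tolerance.
- **Lid:** I gripped the bar from above at 50 N and swung the lid up along its arc. The last checks gave 1.358 rad from the arm's position and 1.362 rad from a plane fit to the lid in the depth image, against a target of 1.36.
- **Hold:** The arm was still. The bar had slid a few mm along the pads during the swing but stayed firmly held. There is a remaining force of about 14 N at the wrist.
- **Surroundings:** The last pictures show the slate, cuff, tweezers and bench block undisturbed.

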